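Open the valuables box in the parcel room

TASK

Open the grey valuables box: roll its three thumbwheels until 4-7-2 reads along the tops of the wheels, left to right as seen from the robot, then draw the bolt fully back towards the wheels by its red knob, and swing the lid up and back until it stands nearly upright. Leave everything else on the bench where it is, and let go of the box at the end.

Things in the scene. Friction and masses are not known exactly. Their poses are not given: they have to be found in the camera images.
- strongbox: grey steel box fixed to the bench, 258 (x) by 240 (y) by 100 mm high. Origin on the bench at mid width, below the joint between lock deck and lid; x from the front (wheels) to the back (hinge), y left seen from the front, z up. Lock deck x -128 to -2 mm, flat, top at z = 100 mm: three wheels in a row 46 mm apart at x = -92 mm, then the bolt; lid x +1 to +130 mm, its top level with the deck
- wheel_left (a joint): turn of the left thumbwheel, at box x -92, y +46 mm (rad): 0 shows numeral 0 on top, each next numeral is 0.628 more (numeral = value/0.628 rounded, modulo 10). It grows as the wheel's top rolls along the box's +x. Black, 60 mm diameter, 20 mm wide, endless, axle along the box's y, its upper 12 mm stand out of the deck. White numerals 18.8 mm apart, read from the -x side. Clicks to the nearest numeral; 1.2 N at the rim turns it.
- wheel_mid (a joint): turn of the middle thumbwheel, at box x -92, y 0 mm (rad): 0 shows numeral 0 on top, each next numeral is 0.628 more (numeral = value/0.628 rounded, modulo 10). It grows as the wheel's top rolls along the box's +x. Black, 60 mm diameter, 20 mm wide, endless, axle along the box's y, its upper 12 mm stand out of the deck. White numerals 18.8 mm apart, read from the -x side. Clicks to the nearest numeral; 1.2 N at the rim turns it.
- wheel_right (a joint): turn of the right thumbwheel, at box x -92, y -46 mm (rad): 0 shows numeral 0 on top, each next numeral is 0.628 more (numeral = value/0.628 rounded, modulo 10). It grows as the wheel's top rolls along the box's +x. Black, 60 mm diameter, 20 mm wide, endless, axle along the box's y, its upper 12 mm stand out of the deck. White numerals 18.8 mm apart, read from the -x side. Clicks to the nearest numeral; 1.2 N at the rim turns it.
- wheel_left_4 (a point): middle of the numeral 4 on the rim of the left wheel
- wheel_mid_7 (a point): middle of the numeral 7 on the rim of the middle wheel
- wheel_right_2 (a point): middle of the numeral 2 on the rim of the right wheel
- read_left (a point): fixed reading point: the topmost point of the left wheel, 112 mm above the bench, 12 mm above the deck, in line (seen from straight above) with red marks on the deck; the numeral here is the one that counts. Axes as the box's
- read_mid (a point): the same for the middle wheel
- read_right (a point): the same for the right wheel
- bolt (a joint): slide of the bolt (m): 0 shut, tongue over the lid's front edge; 0.016 fully drawn back along the box's -x, towards the wheels. It moves against about 2 N and stays where left. Unless all three wheels show the code it stops after 1.5 mm
- bolt_knob (a point): centre of the bolt's red knob, an upright cylinder of 18 mm diameter and 25 mm height on a thin stem, at box x = -36, y = 0 mm when shut, 135 mm above the bench (35 mm above the deck); the bolt's guide below it is up to 12 mm above the deck
- lid (a joint): lid angle (rad): 0 shut, 1.57 upright, stop at 1.75. A stiff hinge holds it wherever it is left (friction 0.5 N m, lid 0.55 kg: about 8 N at the handle)
- lid_handle (a point): middle of the lid's bow handle: a round steel bar of 10 mm diameter, 90 mm of it straight, along the box's y, its centre at box x = +18, y = 0 mm, 35 mm above the lid and 135 mm above the bench when shut; that is 112 mm ahead of the hinge axis and 41 mm above it
- lid_hinge (a point): point on the lid's hinge axis (along the box's y) at mid width, at the back of the box, at box x = +130, y = 0 mm, 94 mm above the bench. Axes as the box's
- parcel_small: small brown carton 140 x 95 x 55 mm beside the box, to leave alone; origin under its middle
- scanner: barcode scanner lying down, 200 mm long, 50 mm high, black, grey and blue, to leave alone; origin under it
- label_roll: roll of white labels standing on end, 84 mm diameter, 50 mm high, to leave alone; origin under its middle
- tape_dispenser: blue tape dispenser 150 x 70 mm, 80 mm high, to leave alone; origin under its middle
- box_knife: yellow box knife 150 mm long, 26 mm wide, 16 mm high, to leave alone; origin under its middle

How it is judged:
On the way, in this order (a step that is already met when the one before it is completed fails the run):
1. the wheels show 4-7-2, each numeral within 6 mm of its reading point (distance between wheel_left_4 and read_left below 0.006 m and distance between wheel_mid_7 and read_mid below 0.006 m and distance between wheel_right_2 and read_right below 0.006 m), for 0.2 s.
2. the bolt is drawn back at least 13 mm of its 16 mm, with the code still set (all of step 1 and value of joint bolt above 0.013 m), for 0.2 s.
At the end, for the whole second after the job is handed in: The lid stands open by more than 1.15 rad (66 degrees) and is at rest, the bolt is drawn back by at least 13 mm, and the wheels still show 4-7-2, each numeral within 6 mm of its reading point (all of step 2 and value of joint lid above 1.15 rad and velocity of joint lid between -0.1 and 0.1 rad/s); the robot touches nothing.
It fails at once if the small carton, scanner, label roll, tape dispenser or box knife is moved by more than 30 mm (distance of any of parcel_small, scanner, label_roll, tape_dispenser, box_knife from where it was at the start of the episode above 0.03 m).
It also fails if it takes over 72 s, if anything falls off the work surface, if the arm or the gripper's body presses on something with over 40 N, if the wrist force passes 120 N, or if a joint passes its speed limit or range.

ROBOT

A 6-joint arm with a two-finger parallel gripper is mounted at the origin on the work surface. World frame = base frame: x ahead of the robot, y to its left, z up, the work surface at z = 0. Lengths are in m, angles in rad, forces in N, time in s.
With the tool pointing down it reaches from about 0.3 to 0.775 m from the base axis. Payload 14.6 kg.
Tool frame: the origin (TCP) lies midway between the tips of the shut fingers; the grasp point (between the pads) lies 19 mm behind it; z points along the fingers, y is the line along which they close (so a half turn about z gives the same grasp; the last joint's range is limited). The gripper opens to 94 mm and grips with 3 to 60 N. Pads are 16 mm wide; open, the fingers measure 119 mm over their backs; the gripper's body (75 mm by 177 mm) begins 78 mm behind the grasp point.
Start: joints at [-1.264, 0.3, 1.521, -0, 1.321, -0.067], TCP at [0.201, -0.512, 0.205] pointing down, gripper open.
Joint ranges: [-3.03, 3.03], [-0.79, 2.21], [0.23, 2.52], [-1.04, 4.18], [0, 3.07], [-2.55, 2.55]. Speed limits (rad/s): [2.22, 2.22, 2.57, 3.14, 3.14, 3.14].

INTERFACE

Orientations are given as [roll, pitch, yaw] about the fixed x, y, z axes, in that order (R = Rz(yaw) Ry(pitch) Rx(roll)).
In Python, from station import ctrl gives the robot as it stands. The module is installed in compiled form; this text tells all that it offers.
- The arm moves only by the tool servo_tool, never from a script. Its argument "plan" is a list of rows, each a list of 7 numbers: the opening in per cent of the stroke, from 0 (shut) to 100 (fully open), then the shift along the tool's x, y, z in m, then the turn, a rotation vector about the tool's x, y, z in rad. A call has exactly 8 rows; each row shifts and turns the commanded pose from where the row before left it, along the tool's axes as they then stand; what a row does not reach is not made up. A row lasts 1/8 s, in which the tool goes at most 62.5 mm and 10.7 degrees, less where a joint would pass 70% of its speed; a pose out of reach is approached as far as the arm can. A call with a gripper value outside its range is refused whole. The fingers move at their own pace and stop on an object; "force" is the grip in N (left out, the last holds). Time passes only in rows, so rows that do not move let the fingers close, or fill a call up. It gives the time, the measured TCP pose, the force, the opening and the grip force at its end, in the units of the state.
- ctrl.get_obs(): the state, without advancing time (a new reading comes with each control period).
- ctrl.camera(name): name is "scene" or "top" or "wrist"; returns a dict with "pixels" (384x512x3 uint8, red, green, blue), "z_map" (384x512 float32, m along the optical axis (not along the pixel's ray), 0 where there is no reading), "mtx" (3x3 intrinsics, pixels), "pose" (4x4, takes a point from camera to world coordinates). Camera axes: x right, y up, looking along -z (the intrinsics and any distortion apply to the point x, -y, -z); pixel columns grow to the right and rows downward; lengths in m; the calibration is good to about 2 mm. A picture is of the moment at which its call begins.
- ctrl.hand_in(): hands the job in; it is judged then, once.
The state is a dict: "time_s": time; "qpos": joint angles; "joint_vel": joint speeds; "tau": joint torques, N m; "ee_pos": TCP position; "eef_rot": TCP orientation; "force": force on the tool from outside, world axes, zero at the start; "moment": the same for the moment, N m; "grip_width": finger opening in m; "grip_force": force on a finger pad.
Only numpy, scipy, OpenCV 4.12 (cv2) and the standard library are available. Lean on these libraries where they do the work, as an engineer would, in place of code of your own. Each camera call takes 0.05 s, during which the arm holds its last target. There are 200 camera calls.

## Working session

There is one attempt and no reset: what is moved stays moved. The work goes in short steps, Python scripts to look and compute and a tool call to move; the robot and the scene stay as the last step left them, time stands still between calls to the robot, and variables do not carry over. Pictures are saved under pics/ and viewed, at most 10 in all, crops included, and the job is handed in when it is done.

Besides the shell and the picture viewer there is one more tool, called in YAML: its name, and indented under it one key for each argument. servo_tool: Moves the arm, as the interface text tells. Its arguments: {"type":"object","properties":{"plan":{"type":"array","items":{"type":"array","items":{"type":"number"}}},"force":{"type":"number"}},"required":["plan"]}

```bash
mkdir -p pics
cat > h.py <<'E'
from station import ctrl
import numpy as np, cv2
def snap(n,f=None):
    c=ctrl.camera(n)
    if f: cv2.imwrite('pics/'+f,c["pixels"][...,::-1])
    return c
def world(c):
    z=c["z_map"];K=c["mtx"];v,u=np.mgrid[:384,:512]
    p=np.stack([(u-K[0,2])/K[0,0]*z,-(v-K[1,2])/K[1,1]*z,-z],-1)
    T=c["pose"];return p@T[:3,:3].T+T[:3,3]
E
python3 - <<'E'
from h import *
o=ctrl.get_obs();print(o)
a=snap("scene");b=snap("top")
cv2.imwrite('pics/a.png',a["pixels"][...,::-1]);cv2.imwrite('pics/b.png',b["pixels"][...,::-1])
np.savez('top.npz',w=world(b),p=b["pixels"]);print(b["pose"],a["pose"],b["mtx"])
w=world(b);m=(abs(w[...,2]-0.1)<.006)
print(m.sum());P=w[m][:,:2].astype(np.float32);print(cv2.minAreaRect(P))
E
```

```text
{'time_s': 0.0, 'qpos': array([-1.26359784e+00,  3.00448155e-01,  1.52157627e+00,  8.62934948e-06,
        1.32065708e+00, -6.66132554e-02]), 'joint_vel': array([-0.00249433,  0.00124807, -0.00033476, -0.00050515,  0.0004475 ,
        0.00182341]), 'tau': array([ 6.81593501e-04, -5.31808984e+01, -3.52738309e+01,  7.09606684e-02,
        2.44831044e-02, -7.99577151e-05]), 'ee_pos': array([ 0.20075874, -0.51178321,  0.20490094]), 'eef_rot': array([-3.14050678e+00, -8.08180749e-05,  3.73809553e-01]), 'force': array([0.7895842 , 0.58486606, 0.42559708]), 'moment': array([ 0.01252814, -0.02254522, -0.00951735]), 'grip_force': 0.0, 'grip_width': 0.09371376371311277}
[[ 0.01812955  0.99400352 -0.10783469  0.46860018]
 [-0.99977137  0.01924556  0.00931757  0.04515131]
 [ 0.01133704  0.10764112  0.99412517  1.06600928]
 [ 0.          0.          0.          1.        ]] [[-0.10860389 -0.72151162  0.68383199  1.13361546]
 [ 0.99388372 -0.09265509  0.06008481  0.05605464]
 [ 0.02000863  0.68617492  0.72716135  0.68091438]
 [ 0.          0.          0.          1.        ]] [[434.14029098   0.         257.56152401]
 [  0.         434.14029098 198.20360429]
 [  0.           0.           1.        ]]
11973
((0.6230385899543762, 0.0383220911026001), (1.1622499227523804, 0.5445859432220459), 85.34667205810547)
```

View pics/b.png

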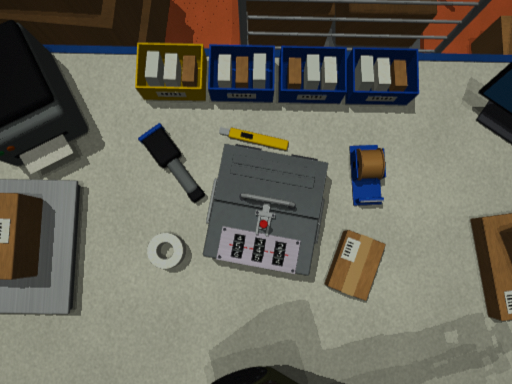

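View pics/a.png

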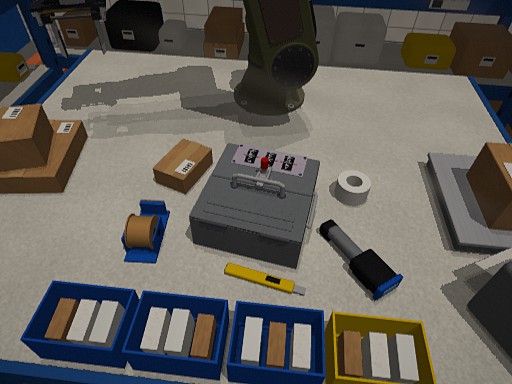

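The top view shows the box at about px (266,210), rotated a little. The wheels are at (238,246), (259,250) and (280,254), the knob at (264,224) and the handle at (268,201). The knife lies behind the box, and the carton and label roll are at its sides.

Run:
```python
from h import *
d=np.load('top.npz');w=d['w'];p=d['p'].astype(int)
m=np.zeros((384,512),bool);m[135:285,195:335]=1
t=m&(abs(w[...,2]-0.1)<.008)
P=w[t][:,:2].astype(np.float32);print(t.sum(),cv2.minAreaRect(P),np.median(w[t][:,2]))
r=cv2.minAreaRect(P)
red=m&(p[...,0]>150)&(p[...,1]<70)&(w[...,2]>.13)
print('knob',red.sum(),np.median(w[red],0))
hb=m&(w[...,2]>.125)&~red
H=w[hb];print(hb.sum(),H.mean(0),H.min(0),H.max(0))
(c,s,a)=cv2.minAreaRect(H[:,:2].astype(np.float32));print(c,s,a)
```

```text
11391 ((0.5525650382041931, 0.01713179051876068), (0.24014975130558014, 0.26416677236557007), 80.48379516601562) 0.09988564220485463
knob 10 [0.51347287 0.02514203 0.14788875]
382 [0.53850765 0.02274007 0.34048168] [ 0.46860018 -0.04244386  0.12631337] [0.58088021 0.07241135 1.06600928]
(0.547917366027832, 0.03463137522339821) (0.09716149419546127, 0.12715019285678864) 45.05970001220703
```

servo_tool:
  plan:
    - [30,0.036,-0.034,-0.0125,0,0,0]
    - [30,0.036,-0.034,-0.0125,0,0,0]
    - [30,0.036,-0.034,-0.0125,0,0,0]
    - [30,0.036,-0.034,-0.0125,0,0,0]
    - [30,0.036,-0.034,-0.0125,0,0,0]
    - [30,0.036,-0.034,-0.0125,0,0,0]
    - [30,0.036,-0.034,-0.0125,0,0,0]
    - [30,0.036,-0.034,-0.0125,0,0,0]
  force: 15

```text
time_s: 1.1
ee_pos: [0.3699, -0.1521, 0.3058]
eef_rot: [-3.142, 0.0, 0.374]
force: [0.0, 0.2, -0.2]
grip_width: 0.0285
grip_force: 0.0
```

servo_tool:
  plan:
    - [30,0.036,-0.034,0,0,0,0]
    - [30,0.036,-0.034,0,0,0,0]
    - [30,0.036,-0.034,0,0,0,0]
    - [30,0.036,-0.034,0,0,0,0]
    - [30,0,0,0,0,0,0.135]
    - [30,0,0,0,0,0,0.135]
    - [30,0,0,0,0,0,0.135]
    - [30,0,0,0,0,0,0.135]

```text
time_s: 2.1
ee_pos: [0.4539, 0.0256, 0.3052]
eef_rot: [3.142, 0.001, -0.171]
force: [-0.5, -0.7, 0.3]
grip_width: 0.0285
grip_force: 0.0
```

Run:
```python
from h import *
o=ctrl.get_obs();print(o["time_s"],o["ee_pos"],o["eef_rot"],o["qpos"],o["grip_width"],o["force"])
c=snap("wrist","w1.png");w=world(c);print(c["pose"],c["mtx"][0,0])
np.savez('w1.npz',w=w,p=c["pixels"],K=c["mtx"],T=c["pose"])
```

```text
2.1 [0.45389588 0.02560603 0.30516776] [ 3.14152690e+00  6.45051619e-04 -1.70548119e-01] [-2.42576136e-02  2.20610003e-02  1.61286453e+00  2.90380065e-05
  1.50731487e+00  1.71708496e+00] 0.02850706281911918 [-0.45681972 -0.72570656  0.3351059 ]
[[-1.69906151e-01  9.50304208e-01  2.60871255e-01  5.29217088e-01]
 [-9.85460176e-01 -1.63743644e-01 -4.53460117e-02  1.21902531e-02]
 [-3.76495748e-04 -2.64782799e-01  9.64308004e-01  4.85268601e-01]
 [ 0.00000000e+00  0.00000000e+00  0.00000000e+00  1.00000000e+00]] 336.258362030116
```

View pics/w1.png

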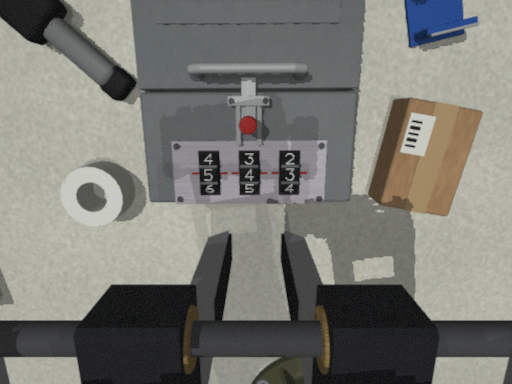

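The wrist view reads 5-4-3 along the red line (v≈173, wheels at u≈208, 249 and 290). So left needs -1, middle +3 and right -1. The knob is at (248,125) and the handle at (248,69).

Run:
```python
from h import *
d=np.load('w1.npz');w=d['w'];p=d['p'].astype(int)
def reg(u0,u1,v0,v1,zlo,zhi,n):
    m=np.zeros((384,512),bool);m[v0:v1,u0:u1]=1
    m&=(w[...,2]>zlo)&(w[...,2]<zhi);q=w[m]
    print(n,m.sum(),q.mean(0).round(4),(q.min(0)+q.max(0))[:3].round(4)/2,q[:,2].max().round(4),cv2.minAreaRect(q[:,:2].astype(np.float32)));return q
for u,n in((208,'L'),(249,'M'),(290,'R')): reg(u-15,u+15,146,203,.1045,.12,n)
reg(180,315,60,80,.132,.15,'handle')
reg(236,260,110,140,.143,.155,'knob')
reg(145,355,92,203,.094,.103,'deck')
reg(130,360,60,203,.094,.103,'d2')
```

```text
L 631 [0.4685 0.0778 0.1104] [0.4674  0.0784  0.10975] 0.115 ((0.4667466878890991, 0.07844337821006775), (0.02015565149486065, 0.044439107179641724), 80.3722152709961)
M 625 [0.4606 0.0327 0.1103] [0.45995 0.033   0.10945] 0.1143 ((0.46013715863227844, 0.033050764352083206), (0.019696056842803955, 0.044205766171216965), 80.26324462890625)
R 633 [ 0.4535 -0.0121  0.1102] [ 0.4504  -0.01185  0.10955] 0.1146 ((0.4509016275405884, -0.012139099650084972), (0.02105284109711647, 0.0474245585501194), 82.9384994506836)
handle 1303 [0.5677 0.015  0.1391] [0.5681  0.01505 0.13765] 0.1433 ((0.5681188106536865, 0.015013173222541809), (0.11882296204566956, 0.010192220099270344), 80.73120880126953)
knob 260 [0.5149 0.0236 0.1487] [0.51475 0.0238  0.148  ] 0.1506 ((0.5148652791976929, 0.023770013824105263), (0.017738565802574158, 0.016366727650165558), 79.83951568603516)
deck 18925 [0.4893 0.027  0.1011] [0.4861  0.0298  0.09955] 0.103 ((0.48532834649086, 0.028601765632629395), (0.24025127291679382, 0.1249784305691719), 80.21184539794922)
d2 23980 [0.5047 0.0253 0.101 ] [0.50245 0.0255  0.09865] 0.103 ((0.5014587640762329, 0.02626824378967285), (0.24114230275154114, 0.1575591117143631), 80.20821380615234)
```

servo_tool:
  plan:
    - [30,0.007,-0.027,0.05,0,0,0]
    - [30,0.007,-0.027,0.05,0,0,0]
    - [30,0,0,0.05,0,0,0]
    - [30,0,0,0.04,0,0,0]
    - [30,0,0,0.0125,0,0,0]
    - [30,0,0,0,0,0,0]
    - [10,0,0,0,0,0,0]
    - [10,0,0,0,0,0,0]
  force: 8

```text
time_s: 3.15
ee_pos: [0.4776, 0.0765, 0.1045]
eef_rot: [-3.141, -0.003, -0.166]
force: [0.7, -1.3, 5.0]
grip_width: 0.02
grip_force: 8.0
```

servo_tool:
  plan:
    - [10,-0.003,0,-0.001,0,0,0]
    - [10,-0.003,0,0,0,0,0]
    - [10,-0.003,0,0,0,0,0]
    - [10,-0.003,0,0,0,0,0]
    - [10,-0.003,0,0,0,0,0]
    - [10,-0.003,0,0,0,0,0]
    - [10,0,0,0,0,0,0]
    - [30,0,0,0,0,0,0]

```text
time_s: 4.15
ee_pos: [0.4588, 0.0794, 0.1038]
eef_rot: [3.141, 0.001, -0.166]
force: [0.2, -0.7, 0.4]
grip_width: 0.0265
grip_force: 0.0
```

Run:
```python
from h import *
o=ctrl.get_obs();print(o["time_s"],o["ee_pos"],o["eef_rot"],o["grip_width"],o["force"])
c=snap("wrist");d=snap("top")
im=np.vstack([cv2.resize(c["pixels"],(640,480)),cv2.resize(d["pixels"][225:280,200:340],(640,120),interpolation=cv2.INTER_CUBIC)])
cv2.imwrite('pics/w2.png',im[...,::-1])
```

```text
4.15 [0.45880093 0.07944162 0.10383675] [ 3.14137471e+00  6.87541276e-04 -1.66172306e-01] 0.026506547559905454 [ 0.16678923 -0.70521288  0.35989942]
```

View pics/w2.png

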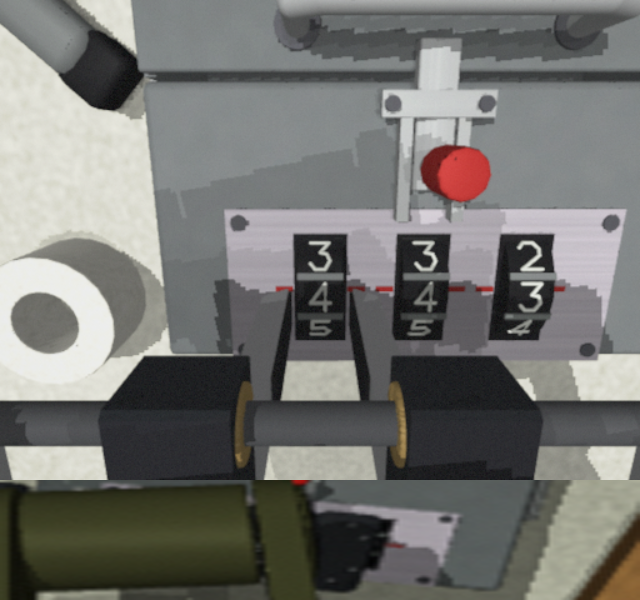

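The left wheel now reads 4 (4 on the red line at (320,297)). The fingers straddle the wheel cleanly. Next is the right wheel.

servo_tool:
  plan:
    - [30,0,0,-0.02,0,0,0]
    - [30,0.006,0.03,0,0,0,0]
    - [30,0.006,0.031,0,0,0,0]
    - [30,0.006,0.031,0,0,0,0]
    - [30,0,0,0.01,0,0,0]
    - [30,0,0,0.01,0,0,0]
    - [10,0,0,0,0,0,0]
    - [10,0,0,0,0,0,0]

```text
time_s: 5.25
ee_pos: [0.4609, -0.0139, 0.1033]
eef_rot: [3.141, 0.002, -0.165]
force: [-0.4, -3.5, -8.8]
grip_width: 0.0196
grip_force: 8.0
```

servo_tool:
  plan:
    - [10,-0.003,0,0,0,0,0]
    - [10,-0.003,0,0,0,0,0]
    - [10,-0.003,0,0,0,0,0]
    - [10,-0.003,0,0,0,0,0]
    - [10,-0.003,0,0,0,0,0]
    - [10,-0.003,0,0,0,0,0]
    - [10,0,0,0,0,0,0]
    - [30,0,0,0,0,0,0]

```text
time_s: 6.25
ee_pos: [0.4436, -0.0111, 0.1039]
eef_rot: [-3.141, 0.001, -0.166]
force: [-0.7, 0.5, 0.4]
grip_width: 0.0264
grip_force: 0.0
```

servo_tool:
  plan:
    - [30,0,0,-0.02,0,0,0]
    - [30,-0.004,-0.023,0,0,0,0]
    - [30,-0.004,-0.023,0,0,0,0]
    - [30,0,0,0.01,0,0,0]
    - [30,0,0,0.01,0,0,0]
    - [30,0,0,0,0,0,0]
    - [10,0,0,0,0,0,0]
    - [10,0,0,0,0,0,0]

```text
time_s: 7.25
ee_pos: [0.4437, 0.0353, 0.1041]
eef_rot: [-3.141, -0.0, -0.167]
force: [2.0, 2.3, -2.3]
grip_width: 0.0196
grip_force: 8.0
```

servo_tool:
  plan:
    - [10,0.005,0,0,0,0,0]
    - [10,0.005,0,0,0,0,0]
    - [10,0.006,0,0,0,0,0]
    - [10,0.006,0,0,0,0,0]
    - [10,0.006,0,0,0,0,0]
    - [10,0.005,0,0,0,0,0]
    - [10,0,0,0,0,0,0]
    - [30,0,0,0,0,0,0]

```text
time_s: 8.25
ee_pos: [0.4765, 0.0298, 0.1041]
eef_rot: [3.141, -0.001, -0.166]
force: [1.2, 0.1, -0.2]
grip_width: 0.0263
grip_force: 0.0
```

servo_tool:
  plan:
    - [30,0,0,-0.02,0,0,0]
    - [30,-0.012,0,0,0,0,0]
    - [30,-0.013,0,0,0,0,0]
    - [30,0,0,0,0,0,0]
    - [30,0,0,0,0,0,0]
    - [30,0,0,0,0,0,0]
    - [30,0,0,0,0,0,0]
    - [30,0,0,0,0,0,0]

```text
time_s: 9.25
ee_pos: [0.4515, 0.0341, 0.1239]
eef_rot: [-3.142, 0.0, -0.166]
force: [0.6, -0.6, 0.1]
grip_width: 0.0282
grip_force: 0.0
```

Run:
```python
from h import *
o=ctrl.get_obs();print(o["time_s"],o["ee_pos"],o["eef_rot"],o["grip_width"],o["force"])
snap("wrist","w3.png")
```

```text
9.25 [0.45145827 0.03410047 0.12386765] [-3.14158948e+00  1.10164005e-04 -1.66232513e-01] 0.02815647007461508 [ 0.5725827  -0.55407491  0.14765187]
```

View pics/w3.png

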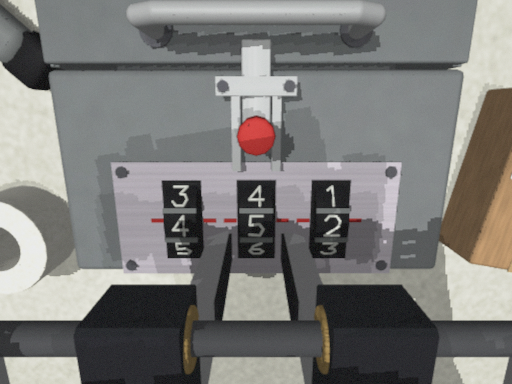

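The view shows 4-5-2, with the middle 5 at (256,226). The middle wheel needs +2, so I'll do two single strokes.

servo_tool:
  plan:
    - [30,0,0,0.01,0,0,0]
    - [30,0,0,0.01,0,0,0]
    - [10,0,0,0,0,0,0]
    - [10,0,0,0,0,0,0]
    - [10,0.003,0,0,0,0,0]
    - [10,0.003,0,0,0,0,0]
    - [10,0.003,0,0,0,0,0]
    - [10,0.003,0,0,0,0,0]

```text
time_s: 10.3
ee_pos: [0.4636, 0.0321, 0.1041]
eef_rot: [-3.142, -0.0, -0.166]
force: [-2.6, 1.9, -0.6]
grip_width: 0.0197
grip_force: 8.0
```

servo_tool:
  plan:
    - [10,0.003,0,0,0,0,0]
    - [10,0.003,0,0,0,0,0]
    - [10,0,0,0,0,0,0]
    - [30,0,0,0,0,0,0]
    - [30,0,0,-0.02,0,0,0]
    - [30,-0.009,0,0,0,0,0]
    - [30,-0.009,0,0,0,0,0]
    - [30,0,0,0,0,0,0]

```text
time_s: 11.3
ee_pos: [0.4506, 0.0342, 0.1236]
eef_rot: [3.141, 0.001, -0.166]
force: [0.6, -0.0, -0.2]
grip_width: 0.0281
grip_force: 0.0
```

servo_tool:
  plan:
    - [30,0,0,0.01,0,0,0]
    - [30,0,0,0.01,0,0,0]
    - [10,0,0,0,0,0,0]
    - [10,0,0,0,0,0,0]
    - [10,0.003,0,0,0,0,0]
    - [10,0.003,0,0,0,0,0]
    - [10,0.003,0,0,0,0,0]
    - [10,0.003,0,0,0,0,0]

```text
time_s: 12.3
ee_pos: [0.4636, 0.0321, 0.1041]
eef_rot: [-3.141, -0.0, -0.166]
force: [-2.1, 2.1, -0.7]
grip_width: 0.0198
grip_force: 8.0
```

servo_tool:
  plan:
    - [10,0.003,0,0,0,0,0]
    - [10,0.003,0,0,0,0,0]
    - [10,0,0,0,0,0,0]
    - [30,0,0,0,0,0,0]
    - [30,0,0,-0.02,0,0,0]
    - [30,-0.009,0,0,0,0,0]
    - [30,-0.009,0,0,0,0,0]
    - [30,0,0,0,0,0,0]

```text
time_s: 13.3
ee_pos: [0.4506, 0.0342, 0.1236]
eef_rot: [3.141, 0.0, -0.166]
force: [-0.0, 0.7, -0.1]
grip_width: 0.0282
grip_force: 0.0
```

Run:
```python
from h import *
o=ctrl.get_obs();print(o["time_s"],o["ee_pos"],o["eef_rot"],o["grip_width"],o["force"])
c=snap("wrist","w4.png");w=world(c);p=c["pixels"].astype(int)
m=(p[...,0]>130)&(p[...,1]<70)&(w[...,2]>.143);print(m.sum(),w[m].mean(0))
```

```text
13.3 [0.45061013 0.03422455 0.12358317] [ 3.14149706e+00  4.44868188e-04 -1.66001171e-01] 0.028224992127169987 [-0.04606705  0.67379659 -0.07098346]
727 [0.51342076 0.02309991 0.14976397]
```

View pics/w4.png

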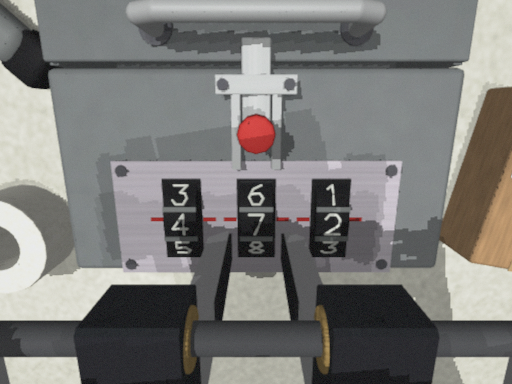

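The wheels read 4-7-2 (v≈222). The knob is at (256,134), straight ahead of the tool. Now I'll grip it and draw it back.

servo_tool:
  plan:
    - [32,0,0,-0.04,0,0,0]
    - [32,0.032,0,0,0,0,0]
    - [32,0.032,0,0,0,0,0]
    - [32,0,0,0.02,0,0,0]
    - [32,0,0,0.025,0,0,0]
    - [32,0,0,0,0,0,0]
    - [5,0,0,0,0,0,0]
    - [5,0,0,0,0,0,0]
  force: 15

```text
time_s: 14.35
ee_pos: [0.515, 0.0235, 0.12]
eef_rot: [-3.141, -0.002, -0.166]
force: [0.6, 0.2, 1.6]
grip_width: 0.0174
grip_force: 15.0
```

servo_tool:
  plan:
    - [5,0,0,0,0,0,0]
    - [5,-0.003,0,0,0,0,0]
    - [5,-0.003,0,0,0,0,0]
    - [5,-0.003,0,0,0,0,0]
    - [5,-0.003,0,0,0,0,0]
    - [5,-0.003,0,0,0,0,0]
    - [5,-0.002,0,0,0,0,0]
    - [5,0,0,0,0,0,0]

```text
time_s: 15.35
ee_pos: [0.4991, 0.0262, 0.12]
eef_rot: [-3.141, -0.004, -0.166]
force: [7.1, -1.3, 2.1]
grip_width: 0.0175
grip_force: 15.0
```

servo_tool:
  plan:
    - [32,0,0,0,0,0,0]
    - [32,0,0,0,0,0,0]
    - [45,0,0,-0.04,0,0,0]
    - [45,0,0,-0.04,0,0,0]
    - [45,0.035,0,0,0,0,0]
    - [45,0.035,0,0,0,0,-0.17]
    - [45,0,0,0,0,0,-0.17]
    - [45,0,0,0,0,0,-0.17]

```text
time_s: 16.35
ee_pos: [0.5667, 0.0147, 0.1983]
eef_rot: [-3.141, 0.001, 0.349]
force: [-0.8, 0.7, 0.0]
grip_width: 0.0423
grip_force: 0.0
```

servo_tool:
  plan:
    - [45,0,0,0,0,0,-0.17]
    - [45,0,0,0,0,0,-0.17]
    - [45,0,0,0,0,0,-0.18]
    - [45,0,0,0,0,0,-0.18]
    - [45,0,0,0,0,0,-0.18]
    - [45,0,0,0,0,0,-0.18]
    - [45,0,0,0,0,0,0]
    - [45,0,0,0,0,0,0]

```text
time_s: 17.35
ee_pos: [0.5667, 0.0148, 0.1989]
eef_rot: [-3.141, 0.0, 1.4]
force: [-0.2, 0.4, 0.4]
grip_width: 0.042
grip_force: 0.0
```

Run:
```python
from h import *
o=ctrl.get_obs();print(o["time_s"],o["ee_pos"],o["eef_rot"],o["grip_width"],o["force"],o["qpos"])
c=snap("wrist","w5.png");w=world(c);p=c["pixels"].astype(int)
m=(p[...,0]>130)&(p[...,1]<70)&(w[...,2]>.143);print(m.sum(),w[m].mean(0) if m.any() else 0)
s=snap("scene");w=world(s);p=s["pixels"].astype(int)
m=(p[...,0]>130)&(p[...,1]<70)&(w[...,2]>.12)&(w[...,2]<.16)&(abs(w[...,0]-.5)<.08)&(abs(w[...,1])<.1);print(m.sum(),w[m].mean(0) if m.any() else 0)
```

```text
17.35 [0.56667769 0.01478649 0.19885577] [-3.14129066e+00  4.08977517e-06  1.39969469e+00] 0.04201437180827358 [-0.19140066  0.43718866  0.40009346] [-3.85397237e-02  3.42866866e-01  1.48000069e+00  3.70296768e-05
  1.31902498e+00  1.32552687e-01]
391 [0.49934611 0.02671085 0.14994021]
0 0
```

View pics/w5.png

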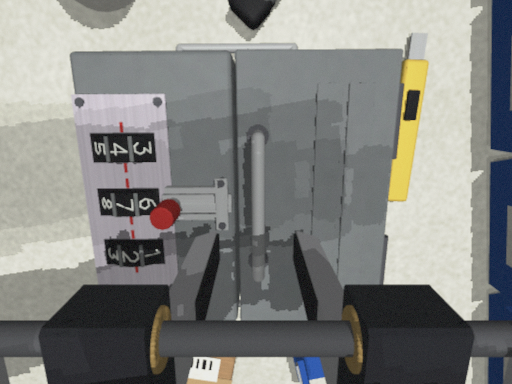

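Knob at x=0.499: the bolt has been drawn about 16 mm. The code still reads 4-7-2, and the handle bar (u≈258) is centred between the fingers. Now I'll grip it and swing the lid.

servo_tool:
  plan:
    - [45,0,0,0.04,0,0,0]
    - [45,0,0,0.039,0,0,0]
    - [45,0,0,0,0,0,0]
    - [2,0,0,0,0,0,0]
    - [2,0,0,0,0,0,0]
    - [2,0,0,0,0,0,0]
    - [2,0,0,0,0,0,0]
    - [2,0,0,0,0,0,0]
  force: 25

```text
time_s: 18.45
ee_pos: [0.568, 0.0146, 0.1208]
eef_rot: [3.138, -0.0, 1.404]
force: [7.1, -0.8, -0.9]
grip_width: 0.0094
grip_force: 25.0
```

servo_tool:
  plan:
    - [2,0,0.0032,-0.0074,0,0,0]
    - [2,0,0.0033,-0.0073,0,0,0]
    - [2,0,0.0042,-0.0069,0,0,0]
    - [2,0,0.0043,-0.0068,0,0,0]
    - [2,0,0.0051,-0.0063,0,0,0]
    - [2,0,0.0051,-0.0062,0,0,0]
    - [2,0,0.0059,-0.0055,0,0,0]
    - [2,0,0.0059,-0.0054,0,0,0]

```text
time_s: 19.45
ee_pos: [0.6023, 0.0089, 0.1728]
eef_rot: [-3.138, 0.0, 1.404]
force: [-13.2, 2.1, 4.0]
grip_width: 0.0094
grip_force: 25.0
```

servo_tool:
  plan:
    - [2,0,0.0066,-0.0046,0,0,0]
    - [2,0,0.0066,-0.0046,0,0,0]
    - [2,0,0.0071,-0.0037,0,0,0]
    - [2,0,0.0072,-0.0037,0,0,0]
    - [2,0,0.0076,-0.0027,0,0,0]
    - [2,0,0.0076,-0.0027,0,0,0]
    - [2,0,0.0078,-0.0017,0,0,0]
    - [2,0,0.0079,-0.0016,0,0,0]

```text
time_s: 20.45
ee_pos: [0.661, -0.0011, 0.1994]
eef_rot: [3.141, -0.0, 1.404]
force: [-8.7, 0.5, 7.2]
grip_width: 0.0091
grip_force: 25.0
```

servo_tool:
  plan:
    - [2,0,0.008,-0.0006,0,0,0]
    - [2,0,0.008,-0.0006,0,0,0]
    - [2,0,0.008,0.0005,0,0,0]
    - [2,0,0.008,0.0005,0,0,0]
    - [2,0,0,0,0,0,0]
    - [2,0,0,0,0,0,0]
    - [20,0,0,0,0,0,0]
    - [40,0,0,0,0,0,0]

```text
time_s: 21.45
ee_pos: [0.6922, -0.0064, 0.1972]
eef_rot: [-3.141, 0.0, 1.404]
force: [0.0, -0.1, -0.1]
grip_width: 0.0253
grip_force: 0.0
```

servo_tool:
  plan:
    - [45,0,0,0,0,0,0]
    - [45,0,0,-0.01,0,0,0]
    - [45,0,0,-0.03,0,0,0]
    - [45,0,0,-0.04,0,0,0]
    - [45,0,-0.03,-0.04,0,0,0]
    - [45,0,-0.05,0,0,0,0]
    - [45,0,-0.05,0,0,0,0]
    - [45,0,-0.05,0,0,0,0]

```text
time_s: 22.45
ee_pos: [0.5132, 0.0237, 0.318]
eef_rot: [3.14, -0.0, 1.404]
force: [-0.2, 0.3, 0.6]
grip_width: 0.0424
grip_force: 0.0
```

servo_tool:
  plan:
    - [45,0,-0.04,0,0,0,0]
    - [45,0,-0.04,0,0,0,0]
    - [45,0,0,0,0,0,0]
    - [45,0,0,0,0,0,0]
    - [45,0,0,0,0,0,0]
    - [45,0,0,0,0,0,0]
    - [45,0,0,0,0,0,0]
    - [45,0,0,0,0,0,0]

```text
time_s: 23.45
ee_pos: [0.4361, 0.0368, 0.3171]
eef_rot: [-3.141, 0.0, 1.404]
force: [-0.8, -0.8, 0.2]
grip_width: 0.0419
grip_force: 0.0
```

Run:
```python
from h import *
o=ctrl.get_obs();print(o["time_s"],o["ee_pos"],o["force"],o["joint_vel"])
s=snap("scene");c=snap("wrist")
cv2.imwrite('pics/f.png',np.hstack([cv2.resize(x["pixels"],(400,300)) for x in (s,c)])[...,::-1])
w=world(s);m=(w[...,2]>.15)&(abs(w[...,1])<.14)&(w[...,0]>.6)&(w[...,0]<.72)
q=w[m];print(m.sum(),q.min(0),q.max(0))
```

```text
23.45 [0.43611524 0.03676047 0.31714323] [-0.78868492 -0.76473239  0.16996578] [ 0.00113275 -0.00369395  0.00130007 -0.00145119 -0.00076963  0.00050431]
4156 [ 0.63279784 -0.1180711   0.15000736] [0.7063715  0.12047421 0.22217017]
```

View pics/f.png

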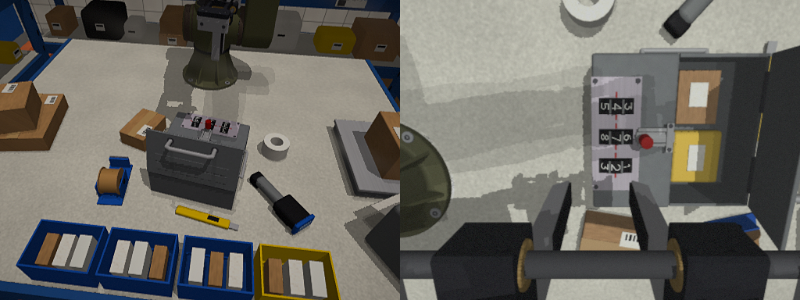

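The lid stands nearly upright, the bolt is still drawn, the wheels read 4-7-2 and the gripper is clear of the box.

```bash
python3 -c "
from station import ctrl
print(ctrl.hand_in())"
```

```text
the job is handed in; nothing more can be done
None
```

The box is open and the job is handed in at about 23 s of the 72 s allowed: wheels at 4-7-2, bolt drawn back about 16 mm, lid at roughly 1.35 rad, gripper clear and nothing else touched; the hand-in returned no verdict.

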